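# Scrape the rock sugar off the breaking board

### The arm

A 6-joint arm with a two-finger parallel gripper is mounted at the origin on a cart in front of the work surface, level with it; the furniture and walls round the work are solid. World frame = base frame: x ahead of the robot, y to its left, z up, the work surface at z = 0. Lengths are in m, angles in rad, forces in N, time in s.
With the tool pointing down it reaches from about 0.375 to 0.975 m from the base axis. Payload 3.8 kg.
Tool frame: the origin (TCP) lies at the very end of the fingers, on their centre line; the grasp point (between the pads) lies 19 mm behind it; y points along the fingers, x is the direction in which the jaws open and shut, and the axes are right-handed (so a half turn about y gives the same grasp; the last joint's range is limited). The gripper opens to 85 mm and grips with 20 to 120 N. Pads are 22 mm wide; open, the fingers measure 114 mm over their backs; the gripper's body (76 mm by 85 mm) begins 54 mm behind the grasp point. The pads swing forward as they close: fully open they stand 13 mm farther back than shut.
Start: joints at [-1.322, 0.264, 1.604, -0, 1.274, -0.037], TCP at [0.19, -0.648, 0.231] pointing down, gripper open.
Joint ranges: [-2.63, 2.63], [-0.94, 2.18], [0.31, 2.57], [-1.31, 4.45], [0, 2.66], [-2.55, 2.55]. Speed limits (rad/s): [2.57, 2.57, 3.14, 3.14, 3.14, 3.14].

### API

Orientations are given as a rotation vector (axis times angle).
In Python, from workcell import bot, cams gives the robot as it stands.
- The arm moves only by the tool play_rows, never from a script. Its argument "motion" is a list of rows, each a list of 2 entries, a list of its own where there are three numbers: the shift along the world's x, y, z normalised to -1 to 1, where 1 is 400 mm, then the turn, a rotation vector about the world's x, y, z normalised to -1 to 1, where 1 is pi/4 rad. In form: [[[tx, ty, tz], [ax, ay, az]], ...]. A call has 1 to 10 rows; each row is the pose to reach, as a shift and turn from the pose commanded when the call began; what a row does not reach only later rows make up. A row lasts 1/8 s, in which the tool goes at most 62.5 mm and 10.7 degrees, less where a joint would pass 70% of its speed; a pose out of reach is approached as far as the arm can. A call with a number of a shift or a turn outside -1 to 1 is refused whole. A call with a gripper value outside its range is refused whole. "gripper" is the closure, from 0 (fully open) to 1 (shut), set as the call begins (left out, the last holds). The fingers move at their own pace and stop on an object; "squeeze" is the grip in N (left out, the last holds). Time passes only in rows, so rows that repeat a pose let the fingers close. It gives the time, the measured TCP pose, the force and the opening at its end, in the units of the state.
- bot.read_state(): the state, without advancing time (a new reading comes with each control period).
- cams.read_camera(name): name is "scene" or "top" or "wrist"; returns (picture, depth): 400x640x3 uint8, red, green, blue; 400x640 float32, m along the optical axis (not along the pixel's ray), 0 where there is no reading.
- cams.calibration(name): a dict with "mtx" (3x3 intrinsics, pixels), "R" (3x3) and "t" (3): a world point X has camera coordinates R X + t; the wrist camera has in their place "tool_from_camera" (4x4, takes a point from camera to tool coordinates, whose origin is the TCP and whose axes are the tool frame's). Camera axes: x right, y down, z forward; pixel columns grow to the right and rows downward; lengths in m; the calibration is good to about 2 mm. The wrist camera is an equidistant fisheye: a pixel r from the principal point sees the ray r / f radians off the axis. A picture is of the moment at which its call begins: read the wrist's pose just before it. calibration takes no time and is no camera call.
- bot.finish_job(): hands the job in, once; it reports no verdict.
Trained networks look in the newest picture that a camera, given by its name, has taken for a name from the list of things; names that differ only in an ending like _2 or _b are one class to them, and where a whole thing is asked for, a point or a joint stands for the part that bears it (a point fixed in the world has none). Each returns a list of dicts, best first, with "conf" (0 to 1); they miss things now and then, are a little off and sometimes report something else, mostly with a low value. They report only what shows in the picture. A call takes as long as a camera call.
- cams.recognise(camera, label): "xyz" ([x, y, z] in m, in the coordinates of the camera as it stood for that picture, good to about 4 mm: the middle of the surface that is visible of it).
- cams.regions_of(camera, label): "mask" (400x640 bool, what is visible of it).
- cams.mark_of(camera, label): "xyz" ([x, y, z] in m, in the coordinates of the camera as it stood for that picture, good to about 4 mm: a listed point, or the origin of a listed thing).
The state is a dict: "time": time; "q": joint angles; "joint_vel": joint speeds; "joint_torque": joint torques, N m; "tool_pos": TCP position; "tcp_rot": TCP orientation; "wrist_force": force on the tool from outside, world axes, zero at the start; "torque": the same for the moment, N m; "width": opening from 0.0 (shut) to 1.0 (fully open).
Only numpy, scipy, OpenCV 4.12 (cv2) and the standard library are available. Lean on these libraries where they do the work, as an engineer would, in place of code of your own. Each camera call takes 0.05 s, during which the arm holds its last target.

### The job

Take the scraper block from its dock and scrape all the rock sugar chips off the breaking board's plate, over its open edge into the catch tray, without touching the chips with the fingers. Then put the scraper back in its dock, standing on its foot, and leave the rest of the bench as it is.

Things in the scene. Friction and masses are not known exactly. Their poses are not given: they have to be found in the camera images.
- board: breaking board with its catch tray, fixed to the bench. Origin on the bench under the plate's centre, z up. Rims stand on three sides of the plate: inner faces at x = -95, x = +95 and y = +97 mm, 8 mm thick, tops at z = 64 mm. The edge at y = -100 mm is open, over the tray, so scraping goes along the board's -y
- plate (a point): top of the board's bright metal plate under the chips, 50 mm over the bench; axes as the board's. The plate spans x -95 to 95 mm and y -100 to 97 mm from here, flat and level
- tray (a point): centre of the dark, open catch tray's floor, 142 mm from the board's origin along its -y, z = 3 mm; axes as the board's. Inside, the tray spans x -105 to 105 mm and, in the board's frame, y -88 to -197 mm; walls 34 mm high (far one 37 mm), 16 mm below the plate's top
- scraper: scraper block standing in the dock, 0.22 kg. Origin at the centre of its underside, z up, x along its length. Foot 120 mm (x) by 26 mm (y), z 0 to 21 mm, rubber sole; on it an upright grip rib 100 mm (x) by 20 mm (y), z 21 to 62 mm, to be pinched across y from above. Shorter than the plate is wide: it takes two strokes or more
- dock: scraper's dock, a shallow dark tray fixed to the bench, 138 by 44 mm outside (x by y), rims 12 mm high, 3 mm thick, inside floor at z = 4 mm; origin at the bench under its centre, x along its length. The scraper fits either way round with 6 mm play. It stands left or right of the board, the pile of lids on the other side
- chip0: piece of rock sugar, pale amber, faceted lump about 32 mm across and 15 mm high, lying on the board's plate; origin at the centre of its underside
- chip1: piece of rock sugar, pale amber, faceted lump about 30 mm across and 17 mm high, lying on the board's plate; origin at the centre of its underside
- chip2: piece of rock sugar, pale amber, faceted lump about 28 mm across and 14 mm high, lying on the board's plate; origin at the centre of its underside
- chip3: piece of rock sugar, pale amber, faceted lump about 32 mm across and 13 mm high, lying on the board's plate; origin at the centre of its underside
- chip4: piece of rock sugar, pale amber, faceted lump about 30 mm across and 16 mm high, lying on the board's plate; origin at the centre of its underside
- tamper: beech tamper with a round foot 81 mm across and 98 mm high, standing loose, not to be moved; origin under its centre
- pot: white pot with a blue lid, 69 mm across and 85 mm high, standing loose, not to be moved; origin under its centre
- tin: open gold tin, 104 mm across and 54 mm high, standing loose, not to be moved; origin under its centre
- lid_pile: pile of gold tin lids, 107 mm across and 60 mm high, fixed, in the way only; origin under its centre

How it is judged:
By the outcome, as a careful person would: the job done as asked, in the order asked, and still so for the second after the job is handed in, with the robot touching nothing.
It also fails if it takes over 61 s, if anything falls off the work surface, if the arm or the gripper's body presses on something with over 40 N, if the wrist force passes 120 N, or if a joint passes its speed limit or range.

## Working session

There is one attempt and no reset: what is moved stays moved. The work goes in short steps, Python scripts to look and compute and a tool call to move; the robot and the scene stay as the last step left them, time stands still between calls to the robot, and variables do not carry over. Pictures are saved under pics/ and viewed, and the job is handed in when it is done.

Besides the shell and the picture viewer there is one more tool, called after "Request:" by a JSON object that holds its "op" and its "data", one argument or row to a line. play_rows: Moves the arm, as the interface text tells. Its arguments: {"type":"object","properties":{"motion":{"type":"array","items":{"type":"array"}},"gripper":{"type":"number"},"squeeze":{"type":"number"}},"required":["motion"]}

```bash
ls; mkdir -p pics; python3 - <<'E'
from workcell import bot, cams
import cv2,numpy as np
s=bot.read_state(); print(s)
for n in ["scene","top"]:
    p,d=cams.read_camera(n); cv2.imwrite(f"pics/{n}0.png",p[:,:,::-1])
    c=cams.calibration(n); print(n,c)
    R,t=np.array(c["R"]),np.array(c["t"])
    for l in ["board","plate","tray","scraper","dock","chip0","tamper","pot","tin","lid_pile"]:
        for r in cams.mark_of(n,l)[:6]:
            print(l,round(r["conf"],2),(R.T@(np.array(r["xyz"])-t)).round(4))
E
```

```text
pics
{'time': 0.0, 'q': array([-1.32189221e+00,  2.64758697e-01,  1.60540553e+00,  1.39525946e-05,
        1.27369195e+00, -3.68956845e-02]), 'joint_vel': array([-1.60163852e-04,  3.13936361e-04, -1.47231198e-03, -1.99909673e-04,
        8.20797453e-05,  1.84955185e-04]), 'joint_torque': array([-6.56422144e-04, -5.15110624e+01, -3.67316294e+01, -7.24939895e-07,
        1.30054518e-02, -1.51886729e-05]), 'tool_pos': array([ 0.1901213 , -0.64689613,  0.22994126]), 'tcp_rot': array([-1.32947484,  0.99737622, -0.99446335]), 'wrist_force': array([-0.33345417, -0.60524776, -0.16280127]), 'torque': array([-0.01569792, -0.01400888, -0.04575263]), 'width': 0.9977315404538147}
scene {'mtx': array([[516.02417751,   0.        , 327.89373383],
       [  0.        , 516.02417751, 196.36364838],
       [  0.        ,   0.        ,   1.        ]]), 'R': array([[-0.63562171, -0.77198933, -0.00418466],
       [-0.60036173,  0.4977044 , -0.62598413],
       [ 0.48533579, -0.39537679, -0.77982457]]), 't': array([0.36168525, 0.35599124, 1.46250234])}
board 0.71 [ 0.5803  0.0381 -0.002 ]
board 0.58 [ 0.53
[... 830 characters left out ...]
 0.12324124,  0.02205588, -0.99213161]]), 't': array([0.03309999, 0.56688863, 0.99349099])}
board 0.92 [0.5874 0.0342 0.0009]
plate 0.56 [0.5841 0.0354 0.0508]
tray 0.65 [ 0.5366 -0.0972  0.0016]
scraper 0.89 [0.4814 0.3302 0.0017]
dock 0.8 [ 0.4762  0.3316 -0.0014]
chip0 0.59 [0.5048 0.0044 0.0493]
chip0 0.53 [ 0.5876  0.0363 -0.003 ]
chip0 0.49 [0.5715 0.0772 0.0502]
chip0 0.41 [ 0.6158 -0.0333  0.0507]
chip0 0.4 [0.6217 0.0622 0.052 ]
tamper 0.94 [ 0.6586 -0.3402 -0.0014]
pot 0.6 [6.155e-01 2.840e-01 6.000e-04]
pot 0.46 [ 0.4831 -0.3498  0.0018]
tin 0.97 [0.6435 0.4017 0.0033]
lid_pile 0.71 [ 0.4839 -0.3529  0.0011]
lid_pile 0.62 [0.6213 0.0599 0.0524]
lid_pile 0.45 [0.5833 0.0378 0.0508]
```

View pics/scene0.png

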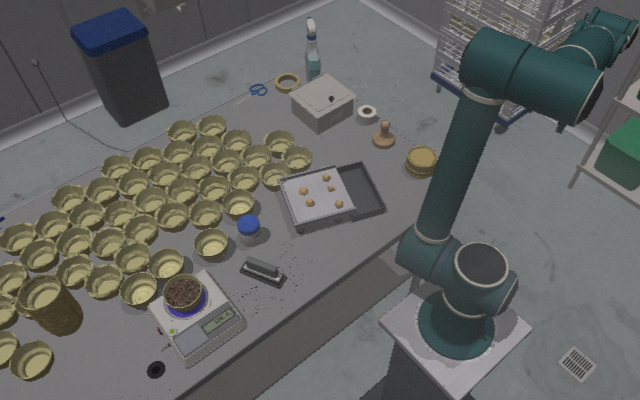

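View pics/top0.png

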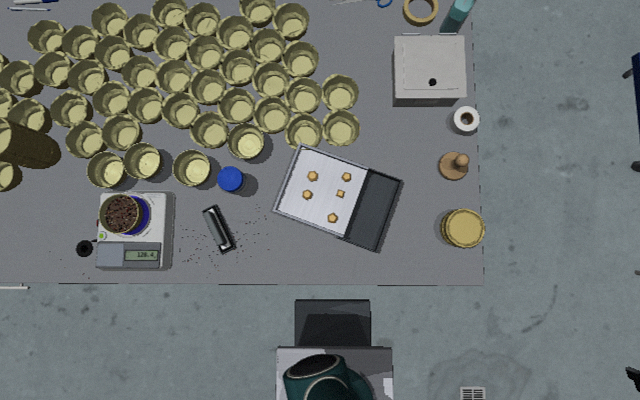

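Both views show the board at the centre, turned about -20°, with its tray toward the robot's right. The scraper is in its dock on the left (top view, about px 218,228), with the pot and tins close by. Next I'll refine the yaws from masks and depth.

```bash
cat > h.py <<'E'
from workcell import bot, cams
import cv2,numpy as np
from scipy.spatial.transform import Rotation as Ro
def cloud(n,d):
    c=cams.calibration(n);K=c["mtx"];R,t=np.array(c["R"]),np.array(c["t"])
    v,u=np.mgrid[:400,:640]
    X=np.stack([(u-K[0,2])/K[0,0]*d,(v-K[1,2])/K[1,1]*d,d],-1)
    return (X-t)@R
E
python3 - <<'E'
from h import *
for n in ["top","scene"]:
    p,d=cams.read_camera(n);W=cloud(n,d)
    for l in ["board","plate","tray","scraper","dock"]:
        for r in cams.regions_of(n,l)[:1]:
            m=r["mask"]&(d>0)
            P=W[m];
            rect=cv2.minAreaRect((P[:,:2]*1000).astype(np.float32))
            print(n,l,round(r["conf"],2),m.sum(),rect,"z pct",np.percentile(P[:,2],[2,25,50,75,98]).round(4))
            if l in("board",):
                for lo,hi in((.04,.057),(.058,.07),(-.005,.012)):
                    Q=P[(P[:,2]>lo)&(P[:,2]<hi)]
                    if len(Q)>10: print(lo,len(Q),cv2.minAreaRect((Q[:,:2]*1000).astype(np.float32)))
    # bigger region height bands for scraper
    sel=(abs(W[...,0]-.477)<.1)&(abs(W[...,1]-.332)<.09)&(d>0)
    for lo,hi in((.055,.08),(.016,.035)):
        Q=W[sel&(W[...,2]>lo)&(W[...,2]<hi)]
        if len(Q)>10: print("scr",lo,len(Q),cv2.minAreaRect((Q[:,:2]*1000).astype(np.float32)),np.median(Q[:,2]))
    sel=(abs(W[...,0]-.58)<.2)&(abs(W[...,1]-.0)<.25)&(d>0)
    Q=W[sel&(W[...,2]>.046)&(W[...,2]<.054)]
    print("plateband",len(Q),cv2.minAreaRect((Q[:,:2]*1000).astype(np.float32)),np.median(Q[:,2]))
E
```

```text
top board 0.93 8184 ((575.68994140625, -7.440399169921875), (323.6642761230469, 226.8619384765625), 68.37299346923828) z pct [-0.0002  0.0045  0.0489  0.0511  0.065 ]
0.04 4559 ((581.4360961914062, 37.544593811035156), (197.64964294433594, 198.678466796875), 69.5217056274414)
0.058 689 ((586.290771484375, 40.11071014404297), (204.75076293945312, 205.9617919921875), 69.56135559082031)
-0.005 2549 ((576.6934814453125, -7.7736968994140625), (323.1999816894531, 226.64230346679688), 67.82854461669922)
top plate 0.57 8106 ((568.3215942382812, -5.57232666015625), (324.0128479003906, 217.24017333984375), 69.55643463134766) z pct [-0.0002  0.0045  0.0489  0.051   0.065 ]
top tray 0.72 8076 ((572.3515625, -6.3662261962890625), (324.4881591796875, 224.26454162597656), 69.94107055664062) z pct [-0.0001  0.0045  0.0489  0.051   0.0649]
top dock 0.61 236 ((479.262451171875, 330.9214782714844), (138.27122497558594, 44.624542236328125), 25.079206466674805) z pct [0.0007 0.0043 0.0076 0.0115 0.0163]
scr 0.055 289 ((478.020751953125, 329.96575927734375), (98.63619995117188, 20.71967315673828), 26.9450
[... 1186 characters left out ...]
, 319.3146667480469), (123.58663177490234, 61.40171432495117), 26.9625301361084) z pct [0.0009 0.0224 0.0431 0.0624 0.0688]
scene dock 0.78 250 ((474.8164367675781, 340.9004821777344), (147.30755615234375, 45.17727279663086), 29.727569580078125) z pct [-0.0038  0.0024  0.0063  0.0096  0.0175]
scr 0.055 258 ((509.1346130371094, 326.136962890625), (73.62310791015625, 155.39361572265625), 76.88274383544922) 0.06388847555653934
scr 0.016 184 ((496.3460388183594, 304.7311096191406), (131.44606018066406, 119.0372543334961), 27.661245346069336) 0.023801815364979342
plateband 2154 ((613.5318603515625, 79.26014709472656), (330.3206787109375, 333.1712341308594), 1.4059478044509888) 0.04943251194026501
```

```bash
cat >> h.py <<'E'
def st():
    s=bot.read_state();M=Ro.from_rotvec(s["tcp_rot"]).as_matrix()
    jx=M[:,0]
    print("t",round(s["time"],2),"pos",s["tool_pos"].round(4),"jaw yaw",np.degrees(np.arctan2(jx[1],jx[0])).round(2),"y-axis",M[:,1].round(3),"q",s["q"].round(3),"F",s["wrist_force"].round(1),"T",s["torque"].round(2),"w",round(s["width"],3))
    return s
E
python3 -c "
from h import *
st()"
```

```text
t 1.7 pos [ 0.1903 -0.6476  0.2313] jaw yaw -73.63 y-axis [ 0.  0. -1.] q [-1.322  0.264  1.604  0.     1.274 -0.037] F [-0.3 -0.4 -1.3] T [-0.06  0.   -0.04] w 0.999
```

Request:
{"op": "play_rows", "data": {
  "motion": [
    [[0.775, 0.87, 0], [0, 0, 0.236]],
    [[0.775, 0.87, 0], [0, 0, 0.236]],
    [[0.775, 0.87, 0], [0, 0, 0.236]],
    [[0.775, 0.87, 0], [0, 0, 0.236]],
    [[0.775, 0.87, 0], [0, 0, 0.236]],
    [[0.775, 0.87, 0], [0, 0, 0.236]],
    [[0.775, 0.87, 0], [0, 0, 0.236]],
    [[0.775, 0.87, 0], [0, 0, 0.236]]
  ],
  "gripper": 0
}}

```text
time: 2.7
tool_pos: [0.5022, -0.2969, 0.2315]
tcp_rot: [-1.396, 0.853, -0.854]
wrist_force: [0.7, -0.5, -0.1]
width: 1.002
```

Request:
{"op": "play_rows", "data": {
  "motion": [
    [[0, 0.95, 0], [0, 0, 0]],
    [[0, 0.95, 0], [0, 0, 0]],
    [[0, 0.95, 0], [0, 0, 0]],
    [[0, 0.95, 0], [0, 0, 0]],
    [[0, 0.95, 0], [0, 0, 0]],
    [[0, 0.95, 0], [0, 0, 0]],
    [[0, 0.95, 0], [0, 0, 0]]
  ]
}}

```text
time: 3.58
tool_pos: [0.4999, 0.0842, 0.2316]
tcp_rot: [-1.397, 0.851, -0.851]
wrist_force: [0.1, -0.0, 0.1]
width: 0.996
```

```bash
python3 -c "
from h import *
st()"
```

```text
t 3.58 pos [0.4999 0.0842 0.2316] jaw yaw -62.67 y-axis [ 0.     0.001 -1.   ] q [ 1.170e-01 -5.800e-02  1.956e+00  1.000e-03  1.242e+00  1.210e+00] F [ 0.1 -0.   0.1] T [-0.06  0.04 -0.  ] w 0.996
```

Request:
{"op": "play_rows", "data": {
  "motion": [
    [[-0.055, 0.625, 0], [0, 0, 0]],
    [[-0.055, 0.625, 0], [0, 0, 0]],
    [[-0.055, 0.625, 0], [0, 0, 0]],
    [[-0.055, 0.625, 0], [0, 0, 0]],
    [[-0.055, 0.625, 0], [0, 0, 0]],
    [[-0.055, 0.625, 0], [0, 0, 0]],
    [[-0.055, 0.625, 0], [0, 0, 0]]
  ]
}}

```text
time: 4.45
tool_pos: [0.4788, 0.3286, 0.2312]
tcp_rot: [-1.396, 0.857, -0.857]
wrist_force: [-0.4, -0.6, 0.5]
width: 1.001
```

```bash
cat >> h.py <<'E'
def wrist(fn):
    s=st();p,d=cams.read_camera("wrist");cv2.imwrite(fn,p[:,:,::-1])
    c=cams.calibration("wrist");K=c["mtx"]
    v,u=np.mgrid[:400,:640]
    x=(u-K[0,2])/K[0,0];y=(v-K[1,2])/K[1,1];r=np.hypot(x,y);r[r==0]=1e-9
    k=np.tan(np.minimum(r,1.5))/r
    C=np.stack([x*k*d,y*k*d,d],-1)
    T=c["tool_from_camera"];M=Ro.from_rotvec(s["tcp_rot"]).as_matrix()
    W=(C@T[:3,:3].T+T[:3,3])@M.T+s["tool_pos"]
    return p,d,W,s,T,M
def w2(xyz,T,M,s): return M@(T[:3,:3]@np.array(xyz)+T[:3,3])+s["tool_pos"]
E
python3 - <<'E'
from h import *
p,d,W,s,T,M=wrist("pics/w1.png")
for l in ["scraper","dock"]:
    for r in cams.mark_of("wrist",l)[:2]: print(l,r["conf"],w2(r["xyz"],T,M,s).round(4))
sel=(abs(W[...,0]-.477)<.09)&(abs(W[...,1]-.332)<.08)&(d>0)
for lo,hi in((.055,.08),(.018,.035),(.008,.016)):
    Q=W[sel&(W[...,2]>lo)&(W[...,2]<hi)]
    if len(Q)>10: print("scr",lo,len(Q),cv2.minAreaRect((Q[:,:2]*1000).astype(np.float32)),np.median(Q[:,2]))
np.savez("w1.npz",W=W,d=d)
E
```

```text
t 4.45 pos [0.4788 0.3286 0.2312] jaw yaw -63.12 y-axis [-0.    -0.001 -1.   ] q [ 5.590e-01  8.700e-02  1.810e+00 -1.000e-03  1.245e+00  1.661e+00] F [-0.4 -0.6  0.5] T [ 0.02  0.02 -0.02] w 1.001
scraper 0.81 [0.4758 0.3255 0.0016]
scraper 0.65 [0.5057 0.007  0.0517]
dock 0.88 [0.4752 0.3295 0.0013]
dock 0.69 [ 0.4818 -0.3517  0.0047]
scr 0.055 1787 ((476.6946716308594, 328.53277587890625), (98.20701599121094, 20.500207901000977), 27.384183883666992) 0.06497279332170466
scr 0.018 508 ((476.9840393066406, 328.9024658203125), (117.64116668701172, 25.465078353881836), 27.20680809020996) 0.023718728664007704
scr 0.008 720 ((476.74090576171875, 329.681396484375), (137.29510498046875, 44.28388214111328), 25.978858947753906) 0.011246982281266055
```

View pics/w1.png

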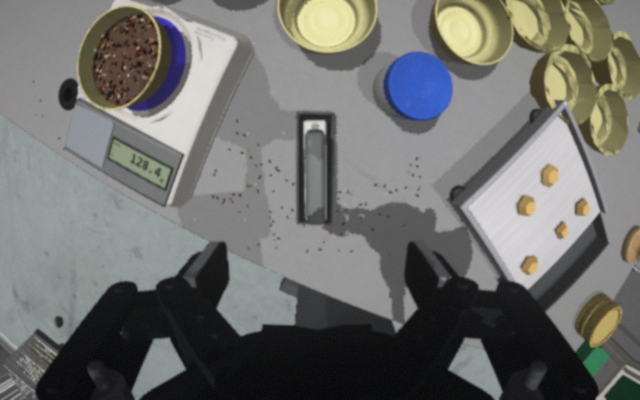

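The wrist view shows the scraper centred at about px (316,170) and squarely between the open jaws. All measurements agree to about 2 mm, so I'll descend now.

Request:
{"op": "play_rows", "data": {
  "motion": [
    [[-0.0025, -0.0025, -0.12], [0, 0, 0]],
    [[-0.0025, -0.0025, -0.25], [0, 0, 0]],
    [[-0.0025, -0.0025, -0.36], [0, 0, 0]],
    [[-0.0025, -0.0025, -0.44], [0, 0, 0]],
    [[-0.0025, -0.0025, -0.49], [0, 0, 0]],
    [[-0.0025, -0.0025, -0.4925], [0, 0, 0]],
    [[-0.0025, -0.0025, -0.4925], [0, 0, 0]]
  ]
}}

```text
time: 5.48
tool_pos: [0.4785, 0.3299, 0.0356]
tcp_rot: [-1.394, 0.855, -0.856]
wrist_force: [-0.4, 0.5, -0.0]
width: 0.996
```

Request:
{"op": "play_rows", "data": {
  "motion": [
    [[0, 0, 0], [0, 0, 0]],
    [[0, 0, 0], [0, 0, 0]],
    [[0, 0, 0], [0, 0, 0]],
    [[0, 0, 0], [0, 0, 0]],
    [[0, 0, 0], [0, 0, 0]],
    [[0, 0, 0], [0, 0, 0]],
    [[0, 0, 0], [0, 0, 0]],
    [[0, 0, 0], [0, 0, 0]]
  ],
  "gripper": 1,
  "squeeze": 60
}}

```text
time: 6.48
tool_pos: [0.4776, 0.3297, 0.0348]
tcp_rot: [-1.395, 0.855, -0.856]
wrist_force: [-0.6, -0.4, 5.5]
width: 0.222
```

```bash
python3 - <<'E'
from h import *
p,d,W,s,T,M=wrist("pics/w2.png")
E
```

```text
t 6.47 pos [0.4776 0.3297 0.0348] jaw yaw -63.0 y-axis [ 0.001  0.001 -1.   ] q [0.561 0.284 1.976 0.    0.881 1.661] F [-0.6 -0.4  5.5] T [0.1  0.05 0.04] w 0.222
```

View pics/w2.png

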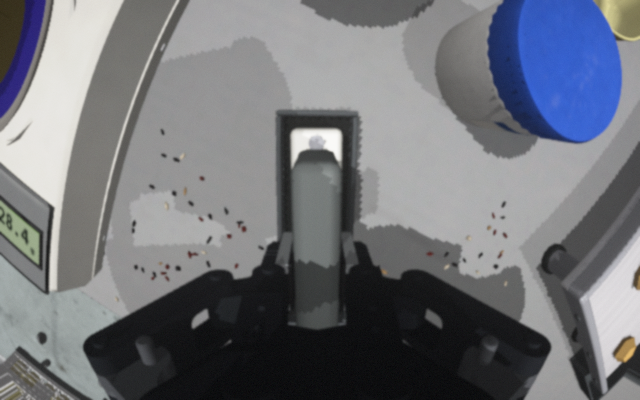

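Request:
{"op": "play_rows", "data": {
  "motion": [
    [[0, 0, 0.02], [0, 0, 0]],
    [[0, 0, 0.06], [0, 0, 0]],
    [[0, 0, 0.15], [0, 0, 0]],
    [[0, 0, 0.29], [0, 0, 0]],
    [[0, 0, 0.29], [0, 0, 0]]
  ],
  "squeeze": 80
}}

```text
time: 7.15
tool_pos: [0.4811, 0.3317, 0.157]
tcp_rot: [-1.385, 0.85, -0.859]
wrist_force: [1.2, -0.3, -3.5]
width: 0.22
```

```bash
python3 - <<'E'
from h import *
p,d,W,s,T,M=wrist("pics/w3.png")
for l in ["dock"]:
    for r in cams.mark_of("wrist",l)[:2]: print(l,r["conf"],w2(r["xyz"],T,M,s).round(4))
# board refinement from wrist: rims
sel=(abs(W[...,0]-.583)<.16)&(abs(W[...,1]-.04)<.16)&(d>0)
for lo,hi in((.058,.070),(.046,.054)):
    Q=W[sel&(W[...,2]>lo)&(W[...,2]<hi)]
    if len(Q)>10: print(lo,len(Q),cv2.minAreaRect((Q[:,:2]*1000).astype(np.float32)),np.median(Q[:,2]))
E
```

```text
t 7.15 pos [0.4811 0.3317 0.157 ] jaw yaw -63.01 y-axis [ 0.01   0.006 -1.   ] q [ 0.561  0.144  1.889 -0.     1.097  1.661] F [ 1.2 -0.3 -3.5] T [ 0.02 -0.06  0.02] w 0.22
dock 0.66 [ 0.5293 -0.0952  0.003 ]
0.058 4034 ((609.9170532226562, 42.219482421875), (230.22804260253906, 253.50411987304688), 69.11416625976562) 0.06286768089129155
0.046 13613 ((622.2293090820312, 76.72798919677734), (310.77008056640625, 255.50453186035156), 69.84568786621094) 0.04951070248266337
```

View pics/w3.png

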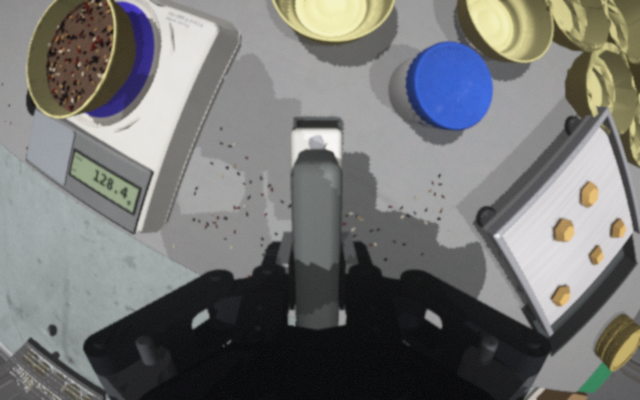

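Request:
{"op": "play_rows", "data": {
  "motion": [
    [[0, 0, 0.05], [0, 0, 0]],
    [[0.365, -0.57, 0.05], [0, 0, -0.8]],
    [[0.365, -0.57, 0.05], [0, 0, -0.8]],
    [[0.365, -0.57, 0.05], [0, 0, -0.8]],
    [[0.365, -0.57, 0.05], [0, 0, -0.8]],
    [[0.365, -0.57, 0.05], [0, 0, -0.8]],
    [[0.365, -0.57, 0.05], [0, 0, -0.8]]
  ]
}}

```text
time: 8.12
tool_pos: [0.6233, 0.1001, 0.1695]
tcp_rot: [-1.131, 1.327, -1.325]
wrist_force: [0.1, 0.8, -2.6]
width: 0.223
```

Request:
{"op": "play_rows", "data": {
  "motion": [
    [[0, 0, 0], [0, 0, -0.256]],
    [[0, 0, 0], [0, 0, -0.256]],
    [[0, 0, 0], [0, 0, -0.256]]
  ]
}}

```text
time: 8.5
tool_pos: [0.6225, 0.1026, 0.1701]
tcp_rot: [-1.021, 1.466, -1.464]
wrist_force: [-0.4, -0.1, -2.8]
width: 0.22
```

```bash
python3 - <<'E'
from h import *
p,d,W,s,T,M=wrist("pics/w4.png")
C=np.array([.583,.0385])
for l in ["plate","board"]:
    for r in cams.mark_of("wrist",l)[:1]: print(l,r["conf"],w2(r["xyz"],T,M,s).round(4))
y=np.radians(-20.5);ex=np.array([np.cos(y),np.sin(y)]);ey=np.array([-np.sin(y),np.cos(y)])
B=np.stack([(W[...,:2]-C)@ex,(W[...,:2]-C)@ey],-1)*1000
z=W[...,2]
def edges(B,z,n):
    ok=(abs(B[...,0])<115)&(abs(B[...,1])<125)&(z>.060)&(z<.067)
    for nm,m in(("x-",ok&(B[...,0]<-85)&(abs(B[...,1])<85)),("x+",ok&(B[...,0]>85)&(abs(B[...,1])<85)),("y+",ok&(B[...,1]>85)&(abs(B[...,0])<85))):
        Q=B[m]
        if len(Q)<15: print(n,nm,len(Q));continue
        a,b=(0,1) if nm[0]=="x" else (1,0)
        f=np.polyfit(Q[:,b],Q[:,a],1); print(n,nm,len(Q),"mid at 0:",f[1].round(2),"slope deg",np.degrees(np.arctan(f[0])).round(2),"pct",np.percentile(Q[:,a],[3,97]).round(1))
edges(B,z,"wrist")
p,d=cams.read_camera("top");cv2.imwrite("pics/t4.png",p[100:300,200:440][:,:,::-1].repeat(3,0).repeat(3,1))
W=cloud("top",d);B=np.stack([(W[...,:2]-C)@ex,(W[...,:2]-C)@ey],-1)*1000
edges(B,W[...,2],"top")
E
```

```text
t 8.5 pos [0.6225 0.1026 0.1701] jaw yaw -110.27 y-axis [-0.001  0.    -1.   ] q [0.124 0.226 1.767 0.    1.15  2.048] F [-0.4 -0.1 -2.8] T [ 0.01 -0.01  0.01] w 0.22
plate 0.63 [0.5799 0.0341 0.0497]
board 0.84 [ 0.5833  0.0369 -0.0023]
wrist x- 1
wrist x+ 1846 mid at 0: 100.06 slope deg 0.2 pct [ 96.3 104. ]
wrist y+ 1019 mid at 0: 97.95 slope deg -0.35 pct [ 94.2 101. ]
top x- 51 mid at 0: -96.26 slope deg 0.27 pct [-100.2  -93. ]
top x+ 161 mid at 0: 101.15 slope deg 0.27 pct [ 97.2 105. ]
top y+ 32 mid at 0: 98.8 slope deg -1.5 pct [ 96.3 103.9]
```

View pics/w4.png

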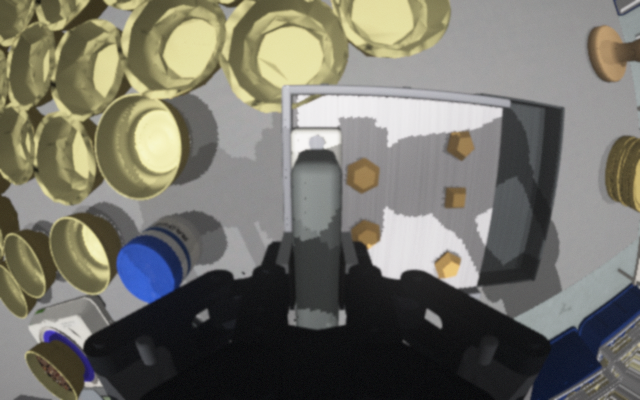

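View pics/t4.png

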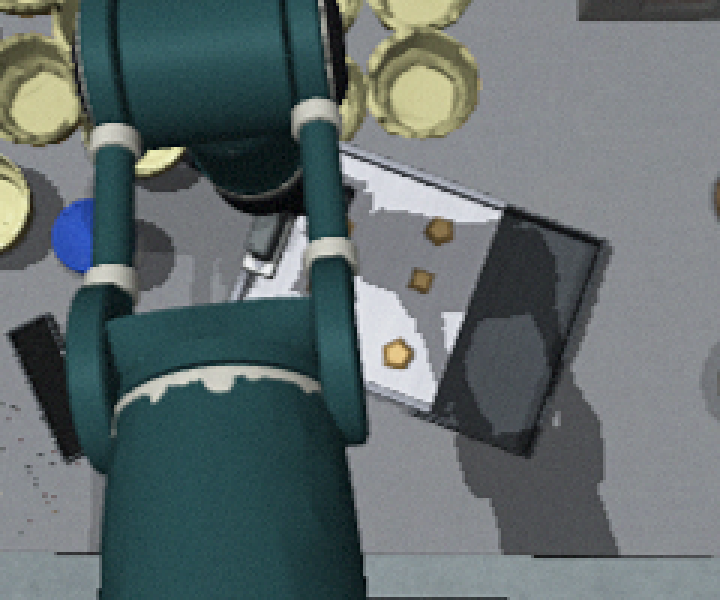

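The wrist view shows the scraper parallel to the back rim (at about px x=290). All chips are ahead of it, and the space behind the nearest chips (px 363,175 and 365,233) is free. I'll lower it there.

Request:
{"op": "play_rows", "data": {
  "motion": [
    [[0, 0, -0.1], [0, 0, 0]],
    [[0, 0, -0.16], [0, 0, 0]],
    [[0, 0, -0.2], [0, 0, 0]],
    [[0, 0, -0.218], [0, 0, 0]],
    [[0, 0, -0.22], [0, 0, 0]],
    [[0, 0, -0.22], [0, 0, 0]]
  ]
}}

```text
time: 9.45
tool_pos: [0.6243, 0.1015, 0.0834]
tcp_rot: [-1.016, 1.467, -1.468]
wrist_force: [0.5, -0.8, -2.3]
width: 0.216
```

```bash
python3 - <<'E'
from h import *
p,d,W,s,T,M=wrist("pics/w5.png")
p,d=cams.read_camera("scene");cv2.imwrite("pics/s5.png",cv2.resize(p[140:250,250:410][:,:,::-1],None,fx=5,fy=5))
E
```

```text
t 9.45 pos [0.6243 0.1015 0.0834] jaw yaw -110.52 y-axis [ 0.002  0.    -1.   ] q [ 0.122  0.31   1.834 -0.     0.996  2.051] F [ 0.5 -0.8 -2.3] T [-0.03 -0.03  0.03] w 0.216
```

View pics/w5.png

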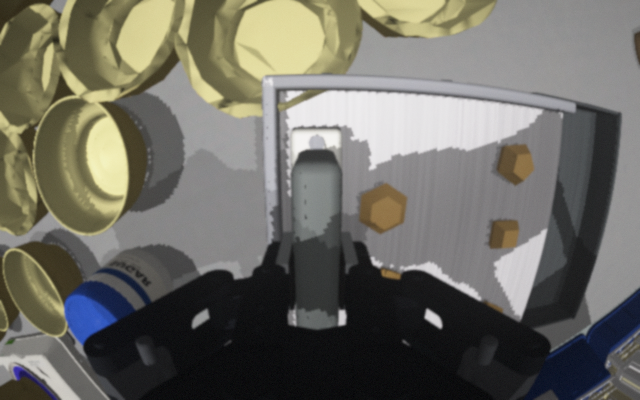

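View pics/s5.png

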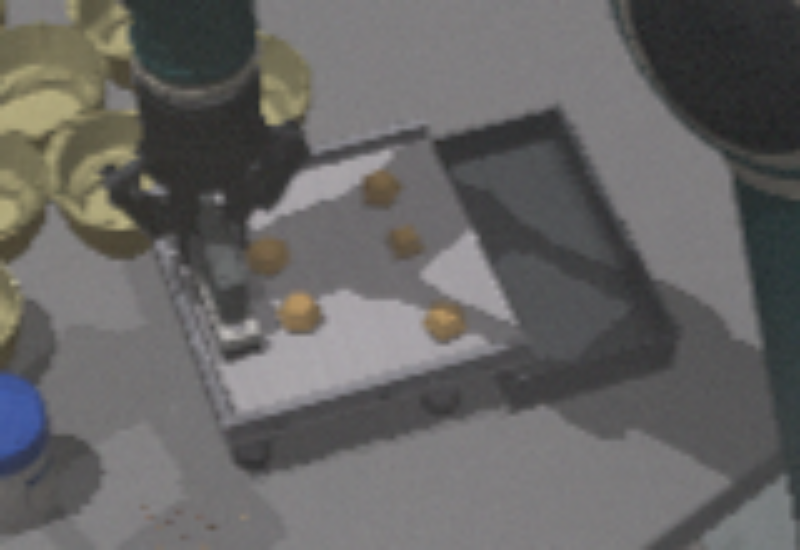

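Request:
{"op": "play_rows", "data": {
  "motion": [
    [[-0.012, -0.032, -0.0025], [0, 0, 0]],
    [[-0.027, -0.072, -0.0025], [0, 0, 0]],
    [[-0.043, -0.114, -0.0025], [0, 0, 0]],
    [[-0.06, -0.159, -0.0025], [0, 0, 0]],
    [[-0.077, -0.204, -0.0025], [0, 0, 0]],
    [[-0.094, -0.249, -0.0025], [0, 0, 0]],
    [[-0.11, -0.292, -0.0025], [0, 0, 0]],
    [[-0.126, -0.334, -0.0025], [0, 0, 0]],
    [[-0.141, -0.374, -0.0025], [0, 0, 0]],
    [[-0.155, -0.412, -0.0025], [0, 0, 0]]
  ]
}}

```text
time: 10.8
tool_pos: [0.5609, -0.0645, 0.0813]
tcp_rot: [-1.018, 1.468, -1.468]
wrist_force: [-0.4, -0.1, -2.6]
width: 0.221
```

Request:
{"op": "play_rows", "data": {
  "motion": [
    [[0, 0, 0], [0, 0, 0]],
    [[0, 0, 0], [0, 0, 0]]
  ]
}}

```text
time: 11.05
tool_pos: [0.5615, -0.0633, 0.0813]
tcp_rot: [-1.017, 1.468, -1.468]
wrist_force: [0.3, 0.4, -1.8]
width: 0.219
```

```bash
python3 - <<'E'
from h import *
p,d,W,s,T,M=wrist("pics/w6.png")
p,d=cams.read_camera("scene");cv2.imwrite("pics/s6.png",cv2.resize(p[140:250,250:410][:,:,::-1],None,fx=5,fy=5))
E
```

```text
t 11.05 pos [ 0.5615 -0.0633  0.0813] jaw yaw -110.55 y-axis [ 0.  0. -1.] q [-0.157  0.198  1.981  0.     0.962  1.773] F [ 0.3  0.4 -1.8] T [ 0.01 -0.03 -0.02] w 0.219
```

View pics/w6.png

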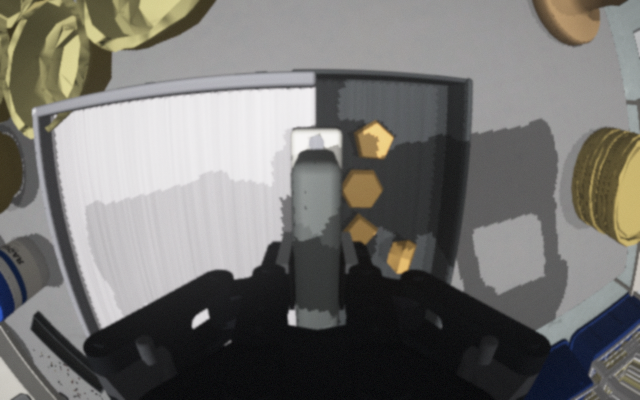

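View pics/s6.png

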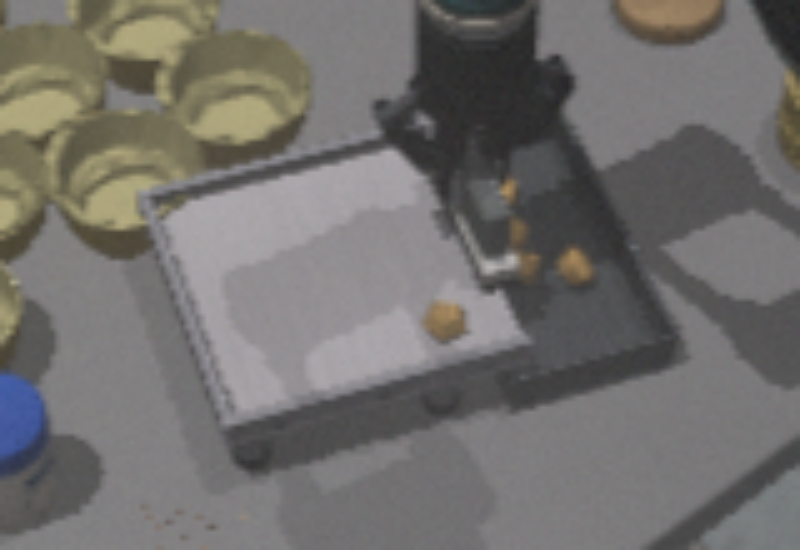

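The first stroke carried four chips over the edge. One remains on the plate, at about px (445,320) in the scene crop. I'll lift and go behind it.

Request:
{"op": "play_rows", "data": {
  "motion": [
    [[0, 0, 0.08], [0, 0, 0]],
    [[0, 0, 0.15], [0, 0, 0]],
    [[-0.0175, 0.279, 0.15], [0, 0, 0]],
    [[-0.0175, 0.279, 0.15], [0, 0, 0]],
    [[-0.0175, 0.279, 0.15], [0, 0, 0]],
    [[-0.0175, 0.279, 0.1], [0, 0, 0]]
  ]
}}

```text
time: 11.9
tool_pos: [0.5563, 0.0491, 0.1231]
tcp_rot: [-1.015, 1.463, -1.468]
wrist_force: [0.3, 0.5, -3.0]
width: 0.219
```

```bash
python3 - <<'E'
from h import *
p,d,W,s,T,M=wrist("pics/w7.png")
p,d=cams.read_camera("scene");cv2.imwrite("pics/s7.png",cv2.resize(p[140:250,250:410][:,:,::-1],None,fx=5,fy=5))
E
```

```text
t 11.9 pos [0.5563 0.0491 0.1231] jaw yaw -110.37 y-axis [ 0.005 -0.    -1.   ] q [ 4.400e-02  1.350e-01  1.968e+00 -1.000e-03  1.034e+00  1.970e+00] F [ 0.3  0.5 -3. ] T [-0.   -0.01  0.08] w 0.219
```

View pics/w7.png

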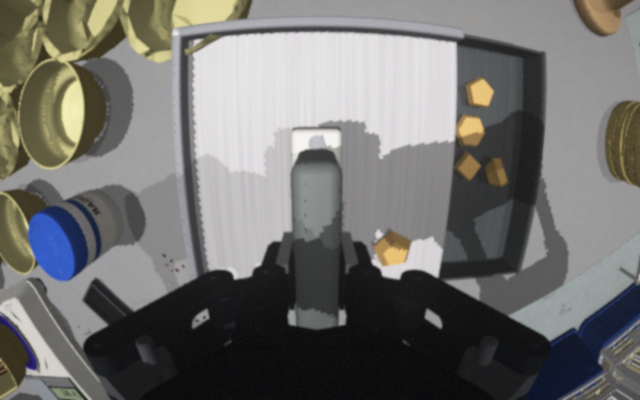

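View pics/s7.png

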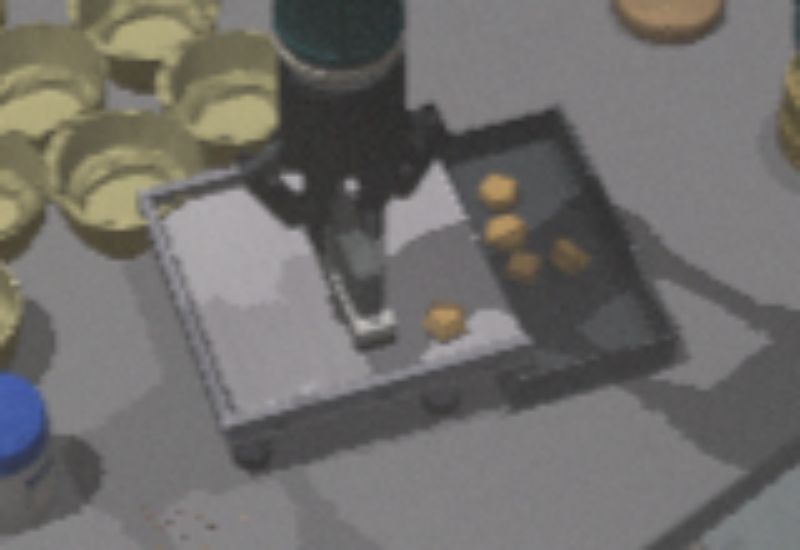

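Request:
{"op": "play_rows", "data": {
  "motion": [
    [[0.009, -0.0035, -0.05], [0, 0, 0]],
    [[0.009, -0.0035, -0.09], [0, 0, 0]],
    [[0.009, -0.0035, -0.1], [0, 0, 0]],
    [[0.0, -0.029, -0.1], [0, 0, 0]],
    [[-0.015, -0.069, -0.1], [0, 0, 0]],
    [[-0.03, -0.109, -0.1], [0, 0, 0]],
    [[-0.045, -0.149, -0.1], [0, 0, 0]],
    [[-0.06, -0.189, -0.1], [0, 0, 0]],
    [[-0.073, -0.223, -0.1], [0, 0, 0]],
    [[-0.084, -0.25, -0.1], [0, 0, 0]]
  ]
}}

```text
time: 13.25
tool_pos: [0.5203, -0.0529, 0.0813]
tcp_rot: [-1.017, 1.468, -1.468]
wrist_force: [-0.3, 0.4, -2.9]
width: 0.222
```

Request:
{"op": "play_rows", "data": {
  "motion": [
    [[0, 0, 0], [0, 0, 0]],
    [[0, 0, 0.06], [0, 0, 0]],
    [[0, 0, 0.2], [0, 0, 0]],
    [[-0.02, 0.3, 0.25], [0, 0, 0]],
    [[-0.02, 0.3, 0.25], [0, 0, 0]],
    [[-0.02, 0.3, 0.25], [0, 0, 0]]
  ]
}}

```text
time: 14.0
tool_pos: [0.5131, 0.0723, 0.1827]
tcp_rot: [-1.018, 1.463, -1.463]
wrist_force: [0.8, -0.6, -2.8]
width: 0.221
```

```bash
python3 - <<'E'
from h import *
p,d,W,s,T,M=wrist("pics/w8.png")
p,d=cams.read_camera("scene");cv2.imwrite("pics/s8.png",cv2.resize(p[140:250,250:410][:,:,::-1],None,fx=5,fy=5))
E
```

```text
t 14.0 pos [0.5131 0.0723 0.1827] jaw yaw -110.2 y-axis [ 0.003  0.002 -1.   ] q [9.100e-02 2.000e-03 1.992e+00 2.000e-03 1.146e+00 2.014e+00] F [ 0.8 -0.6 -2.8] T [-0.04  0.03 -0.04] w 0.221
```

View pics/w8.png

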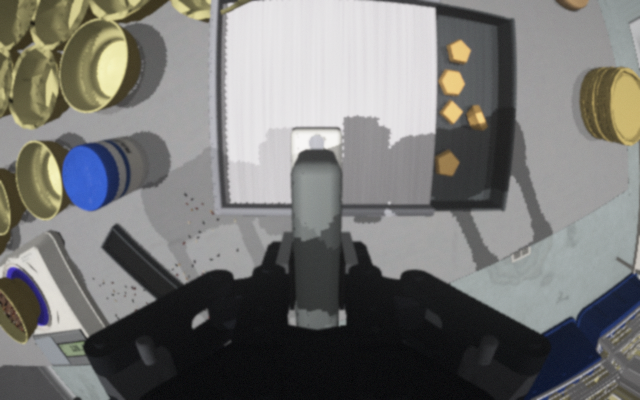

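View pics/s8.png

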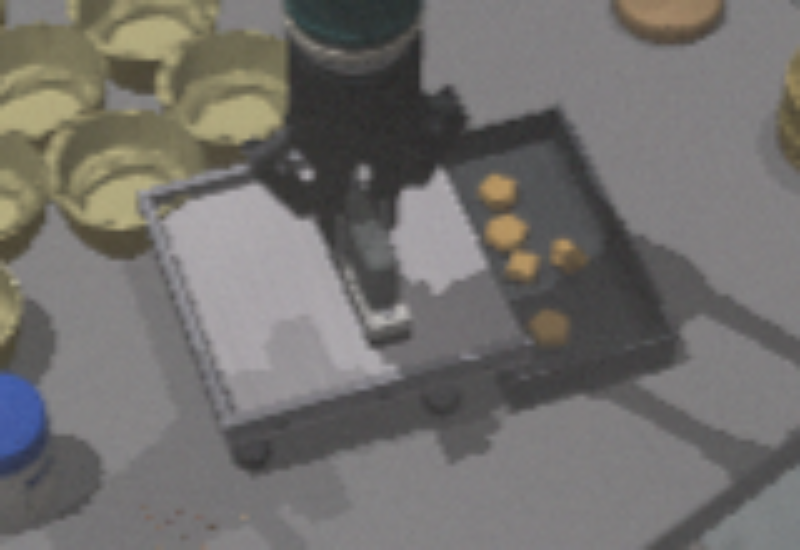

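Both views show all five chips in the tray and an empty plate. I'll return the scraper now.

Request:
{"op": "play_rows", "data": {
  "motion": [
    [[-0.0885, 0.654, 0], [0, 0, 0.8]],
    [[-0.0885, 0.654, 0], [0, 0, 0.8]],
    [[-0.0885, 0.654, 0], [0, 0, 0.8]],
    [[-0.0885, 0.654, 0], [0, 0, 0.8]],
    [[-0.0885, 0.654, 0], [0, 0, 0.8]],
    [[-0.0885, 0.654, 0], [0, 0, 0.8]],
    [[-0.0885, 0.654, 0], [0, 0, 0.8]]
  ]
}}

```text
time: 14.98
tool_pos: [0.4776, 0.3278, 0.1807]
tcp_rot: [-1.326, 1.01, -1.01]
wrist_force: [0.8, -0.2, -3.5]
width: 0.219
```

Request:
{"op": "play_rows", "data": {
  "motion": [
    [[0, 0, 0], [0, 0, 0.256]],
    [[0, 0, 0], [0, 0, 0.256]],
    [[0, 0, -0.1], [0, 0, 0.256]],
    [[0, 0, -0.2], [0, 0, 0.256]],
    [[0, 0, -0.27], [0, 0, 0.256]],
    [[0, 0, -0.27], [0, 0, 0.256]],
    [[0, 0, -0.27], [0, 0, 0.256]]
  ]
}}

```text
time: 15.85
tool_pos: [0.4784, 0.3297, 0.0745]
tcp_rot: [-1.394, 0.856, -0.858]
wrist_force: [0.0, 0.3, -2.2]
width: 0.219
```

```bash
python3 - <<'E'
from h import *
p,d,W,s,T,M=wrist("pics/w9.png")
sel=(abs(W[...,0]-.477)<.09)&(abs(W[...,1]-.332)<.08)&(d>0)
for lo,hi in((.008,.016),):
    Q=W[sel&(W[...,2]>lo)&(W[...,2]<hi)]
    if len(Q)>10: print("dock",lo,len(Q),cv2.minAreaRect((Q[:,:2]*1000).astype(np.float32)),np.median(Q[:,2]))
p,d=cams.read_camera("scene");cv2.imwrite("pics/s9.png",cv2.resize(p[210:320,190:350][:,:,::-1],None,fx=5,fy=5))
E
```

```text
t 15.85 pos [0.4784 0.3297 0.0745] jaw yaw -63.13 y-axis [ 0.002  0.001 -1.   ] q [ 0.561  0.233  1.953 -0.     0.954  1.663] F [ 0.   0.3 -2.2] T [-0.04  0.01  0.01] w 0.219
dock 0.008 1397 ((500.6485900878906, 341.36798095703125), (83.96235656738281, 44.50040817260742), 26.34758186340332) 0.011182531093552647
```

View pics/w9.png

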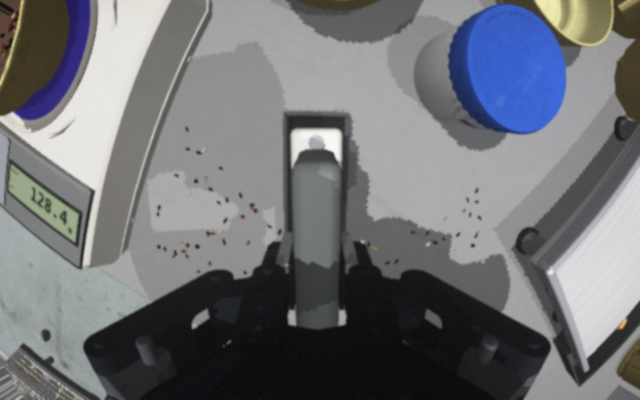

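View pics/s9.png

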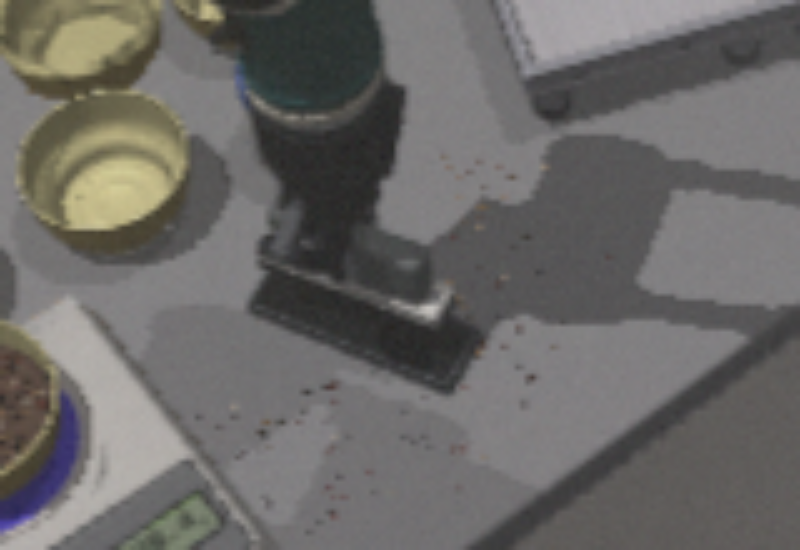

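Request:
{"op": "play_rows", "data": {
  "motion": [
    [[0, 0, -0.03], [0, 0, 0]],
    [[0, 0, -0.06], [0, 0, 0]],
    [[0, 0, -0.08], [0, 0, 0]],
    [[0, 0, -0.09], [0, 0, 0]],
    [[0, 0, -0.0965], [0, 0, 0]],
    [[0, 0, -0.0965], [0, 0, 0]],
    [[0, 0, -0.0965], [0, 0, 0]]
  ]
}}

```text
time: 16.82
tool_pos: [0.4776, 0.33, 0.0349]
tcp_rot: [-1.395, 0.855, -0.856]
wrist_force: [0.2, 0.4, -0.9]
width: 0.217
```

Request:
{"op": "play_rows", "data": {
  "motion": [
    [[0, 0, -0.0015], [0, 0, 0]],
    [[0, 0, -0.0015], [0, 0, 0]],
    [[0, 0, -0.0015], [0, 0, 0]]
  ]
}}

```text
time: 17.2
tool_pos: [0.4776, 0.33, 0.0348]
tcp_rot: [-1.395, 0.855, -0.856]
wrist_force: [-2.7, -1.1, 5.7]
width: 0.222
```

Contact is made: the force on the tool went to +5.7 N, so the sole is on the dock floor. I'll release.

Request:
{"op": "play_rows", "data": {
  "motion": [
    [[0, 0, 0], [0, 0, 0]],
    [[0, 0, 0], [0, 0, 0]],
    [[0, 0, 0], [0, 0, 0]],
    [[0, 0, 0], [0, 0, 0]],
    [[0, 0, 0], [0, 0, 0]],
    [[0, 0, 0], [0, 0, 0]],
    [[0, 0, 0], [0, 0, 0]]
  ],
  "gripper": 0,
  "squeeze": 20
}}

```text
time: 18.08
tool_pos: [0.4773, 0.3298, 0.0341]
tcp_rot: [-1.396, 0.856, -0.856]
wrist_force: [1.1, 0.3, 0.2]
width: 0.998
```

Request:
{"op": "play_rows", "data": {
  "motion": [
    [[0, 0, 0.03], [0, 0, 0]],
    [[0, 0, 0.1], [0, 0, 0]],
    [[0, 0, 0.22], [0, 0, 0]],
    [[0, 0, 0.36], [0, 0, 0]],
    [[0, 0, 0.5], [0, 0, 0]],
    [[0, 0, 0.5], [0, 0, 0]],
    [[0, 0, 0.5], [0, 0, 0]]
  ]
}}

```text
time: 18.95
tool_pos: [0.4773, 0.3298, 0.2348]
tcp_rot: [-1.395, 0.855, -0.856]
wrist_force: [-0.6, -0.0, 0.8]
width: 1.0
```

```bash
python3 - <<'E'
from h import *
p,d,W,s,T,M=wrist("pics/w10.png")
sel=(abs(W[...,0]-.477)<.09)&(abs(W[...,1]-.332)<.08)&(d>0)
for lo,hi in((.055,.08),(.018,.035),(.008,.016)):
    Q=W[sel&(W[...,2]>lo)&(W[...,2]<hi)]
    if len(Q)>10: print("scr",lo,len(Q),cv2.minAreaRect((Q[:,:2]*1000).astype(np.float32)),np.median(Q[:,2]))
p,d=cams.read_camera("scene");cv2.imwrite("pics/s10.png",p[:,:,::-1])
c=cams.calibration("scene");R,t=np.array(c["R"]),np.array(c["t"])
for l in ["chip0","tamper","pot","tin","lid_pile"]:
    for r in cams.mark_of("scene",l)[:6 if l=="chip0" else 1]: print(l,round(r["conf"],2),(R.T@(np.array(r["xyz"])-t)).round(4))
E
```

```text
t 18.95 pos [0.4773 0.3298 0.2348] jaw yaw -63.01 y-axis [ 0.001  0.001 -1.   ] q [0.562 0.082 1.808 0.    1.249 1.661] F [-0.6 -0.   0.8] T [-0.04  0.04  0.07] w 1.0
scr 0.055 1808 ((476.66424560546875, 329.2502136230469), (98.12115478515625, 20.447912216186523), 27.342357635498047) 0.06483358255239945
scr 0.018 431 ((477.0255126953125, 329.56573486328125), (118.09371185302734, 25.51152801513672), 27.26359748840332) 0.023684001179557934
scr 0.008 596 ((476.8280944824219, 329.2315368652344), (137.14251708984375, 43.50065994262695), 26.806737899780273) 0.011026110765828587
chip0 0.62 [ 0.4809 -0.0633  0.0188]
chip0 0.61 [ 0.5158 -0.1148  0.0155]
chip0 0.49 [ 0.5309 -0.0863  0.0178]
chip0 0.39 [ 0.5567 -0.0965  0.0117]
chip0 0.37 [ 0.5901 -0.1151  0.0184]
chip0 0.29 [ 0.6458  0.4031 -0.0016]
tamper 0.42 [ 0.5891 -0.1148  0.0186]
pot 0.67 [ 0.611   0.2841 -0.0026]
tin 0.78 [ 0.6462  0.4003 -0.003 ]
lid_pile 0.72 [ 0.4781 -0.3465 -0.004 ]
```

View pics/w10.png

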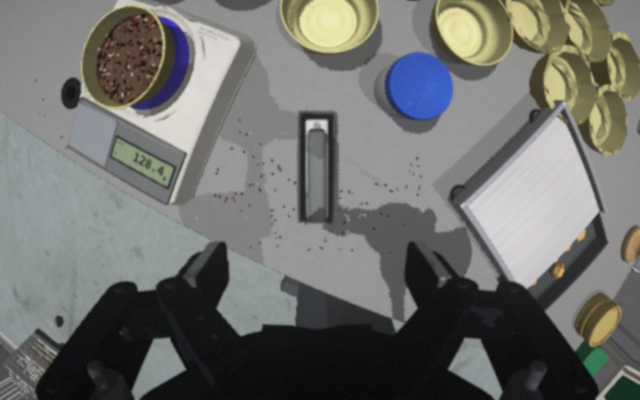

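View pics/s10.png

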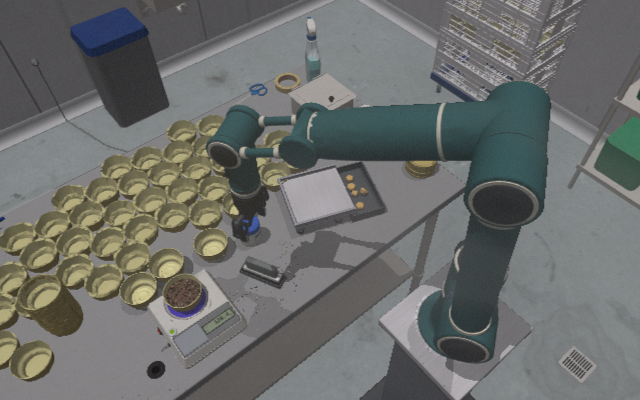

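The wrist view shows the scraper upright in its dock, at its original position within 1 mm (px 316,170), and a bare plate. The scene view shows all five chips in the tray (px ~350–365, 175–205) and the bench unchanged.

```bash
python3 -c "
from workcell import bot
print(bot.finish_job())"
```

```text
the job is handed in; nothing more can be done
None
```

All five chips are off the plate and in the catch tray, and the scraper is back in its dock, standing on its foot. I handed the job in at about 19 s of the 61 s allowed.

- **Scraping:** I held the scraper by its rib, with the sole planned about 1–2 mm above the plate and the fingertips about 30 mm above it, over the chips. The first stroke took four chips over the edge and the second took the last one.
- **Plate and tray:** The final wrist and scene pictures show the plate bare and five chips in the tray. The network put the chips' undersides at 12–19 mm, against 3 mm for the tray floor. I did not check those heights with depth; in plan and in the pictures all five lie inside the tray.
- **Scraper:** Depth puts the rib within 1 mm and 0.1° of its starting pose, at the same height. The force reading showed the sole touching the dock floor before I let go.
- **Rest of the bench:** The pot, tin and lid pile measured within 3 mm of where they started. The tamper was hidden behind the arm in the last picture, and the network's low-confidence hit for it was actually a chip. The arm never came near the tamper while low.
- **Limits:** Wrist force readings stayed below 7 N.

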